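# Feed the long test cassette into its reader

### The arm

A 7-joint arm with a two-finger parallel gripper is mounted at the origin on the work surface. World frame = base frame: x ahead of the robot, y to its left, z up, the work surface at z = 0. Lengths are in m, angles in rad, forces in N, time in s.
With the tool pointing down it reaches from about 0.425 to 0.925 m from the base axis. Payload 6.8 kg.
Tool frame: the origin (TCP) lies between the finger pads; the fingertips stand 19 mm ahead of it and the grasp point (between the pads) is the TCP (env.nose_length is the distance from the TCP to the fingertips, in m); z points along the fingers, y is the direction in which the jaws open and shut (so a half turn about z gives the same grasp; the last joint's range is limited). The gripper opens to 88 mm and grips with 3 to 60 N. Pads are 20 mm wide; open, the fingers measure 115 mm over their backs; the gripper's body (75 mm by 178 mm) begins 61 mm behind the grasp point.
Start: joints at [-1.322, 0.477, 0.022, 1.555, -0.011, 1.109, -0.083], TCP at [0.236, 0.633, 0.242] pointing down, gripper open.
Joint ranges: [-2.96, 2.96], [-0.34, 2.1], [-1.41, 1.46], [0.24, 2.44], [-1.37, 4.51], [0.17, 1.92], [-2.96, 2.96]. Speed limits (rad/s): [2.39, 2.39, 3.14, 3.14, 3.14, 3.14, 3.14].

### API

Orientations are given as a unit quaternion [x, y, z, w].
In Python, from rig import env gives the robot as it stands.
- The arm moves only by the tool apply_moves, never from a script. Its argument "motion" is one flat list of numbers, 7 for each row, row after row: the shift along the tool's x, y, z as a fraction of full scale, then the turn, a rotation vector about the tool's x, y, z as a fraction of full scale, then the closure, from -1 (fully open) to 1 (shut). In form: [dx, dy, dz, rx, ry, rz, gripper, dx, dy, dz, rx, ry, rz, gripper, ...]. A call has exactly 8 rows; each row is the pose to reach, as a shift and turn from the pose measured when the call began, along the tool's axes at that moment; what a row does not reach only later rows make up. Full scale, the value 1, is 600 mm for a shift and 90 degrees for a turn. A row lasts 1/8 s, in which the tool goes at most 62.5 mm and 10.7 degrees, less where a joint would pass 70% of its speed; a pose out of reach is approached as far as the arm can. A call with a number of a shift or a turn outside -1 to 1 is refused whole. A call with a gripper value outside its range is refused whole. The fingers move at their own pace and stop on an object; "squeeze" is the grip in N (left out, the last holds). Time passes only in rows, so rows that repeat a pose let the fingers close, or fill a call up. It gives the time, the measured TCP pose, the force and the opening at its end, in the units of the state.
- env.read_state(): the state, without advancing time (a new reading comes with each control period).
- env.capture(name): name is "scene" or "top" or "wrist"; returns a dict with "color" (384x512x3 uint8, red, green, blue), "fx", "fy", "cx", "cy" (pixels), "D" ([k1, k2, p1, p2, k3] as OpenCV has them; the pictures are not rectified), "rvec" (rotation vector, rad) and "tvec" (3), from world to camera coordinates, as OpenCV has them. Camera axes: x right, y down, z forward; pixel columns grow to the right and rows downward; lengths in m; the calibration is good to about 2 mm. A picture is of the moment at which its call begins. There is no depth.
- env.finish_job(): hands the job in, once; it reports no verdict.
Trained networks look in a picture, given as the dict that the camera call returned (one of the last four; its "shot" number tells which), for a name from the list of things; names that differ only in an ending like _2 or _b are one class to them, and where a whole thing is asked for, a point or a joint stands for the part that bears it (a point fixed in the world has none). Each returns a list of dicts, best first, with "confidence" (0 to 1); they miss things now and then, are a little off and sometimes report something else, mostly with a low value. They report only what shows in the picture. A call takes as long as a camera call. They do not tell look-alikes from the thing itself.
- env.find_in(picture, target): "centre" ([x, y, z] in m, in world coordinates, good to about 4 mm: the middle of the surface that is visible of it).
- env.place_of(picture, target): "centre" ([x, y, z] in m, in world coordinates, good to about 4 mm: a listed point, or the origin of a listed thing).
The state is a dict: "time_s": time; "joint_pos": joint angles; "dq": joint speeds; "joint_torque": joint torques, N m; "tcp_pos": TCP position; "orientation": TCP orientation; "wrist_force": force on the tool from outside, world axes, zero at the start; "moment": the same for the moment, N m; "gripper_width": opening from 0.0 (shut) to 1.0 (fully open).
Only numpy, scipy, OpenCV 4.12 (cv2) and the standard library are available. Lean on these libraries where they do the work, as an engineer would, in place of code of your own. Each camera call takes 0.05 s, during which the arm holds its last target.

### The job

Two small readers stand on the laboratory bench. On the one with the long, narrow test cassette in its channel, push the black upright tab of the feed slide all the way towards the white reading bay, so that the cassette goes fully into the bay, then let go of the tab so that its spring snaps the slide back home by itself. Leave the slide of the other reader, with the square cassette, alone.

Things in the scene. Friction and masses are not known exactly. Their poses are not given: they have to be found in the camera images.
- reader_long: Reader to use, fixed; mm. Base 260x110x16; origin on the bench, x along the channel towards the bay, z up. Base spans x -135 to 125. Channel 24 wide (mid y 0), floor z 16, rails' tops z 28, x -130 to 5. White bay, open on top: x 5 to 125, top z 40; in it the channel runs on to x 95. Black tab of its slide: 12 (x) by 22 (y), z 26 to 78, centre x = -95 + slide travel, y 0; clear beside.
- feed_long (a joint): Feed slide of reader_long, in m: 0 = home, 0.060 = its end, along the reader's +x; it carries the black tab. Its front end, which pushes the cassette, is at reader x = -50 mm + travel. A spring pushes it home with about 3 N at home, 8 N at the end; let go, it snaps home within 0.3 s and the cassette stays in.
- cassette_long: Long narrow white test cassette, loose, 70 x 20 x 7 mm, 20 g; origin at the centre of its underside, x along its length. It starts in reader_long's channel at about reader x -9 mm, its front end already some 20 mm in the bay; a full stroke brings it to about x +45 mm, wholly in the bay.
- feed_square (a joint): Feed slide of the other reader, in m: 0 = home, 0.060 = end; leave it. That reader has the same outside and tab, but a 54 mm wide channel with a square cassette (50 x 50 mm). Which reader stands on the left varies.
Not all that is in view belongs to the job. Several things have the shape of the cassette_long; the one meant has the colours described above.

How it is judged:
On the way, in this order (a step that is already met when the one before it is completed fails the run):
1. the feed slide of the long-cassette reader is pushed to its end (within 8 mm), carrying the cassette into the bay (value of joint feed_long above 0.052 m and x of cassette_long in the frame of reader_long above 0.033 m), for 0.04 s.
2. the slide is let go and snaps back by its spring (faster than 0.2 m/s, not led back slowly) (velocity of joint feed_long below -0.2 m/s).
At the end, for the whole second after the job is handed in: The long cassette lies flat (within 10 degrees) and still in its reader's bay, its centre 33 to 70 mm along the reader's x; its feed slide is back within 6 mm of home, and the other reader's slide is within 10 mm of home (value of joint feed_long below 0.006 m and x of cassette_long in the frame of reader_long between 0.033 and 0.07 m and distance between cassette_long and reader_long below 0.08 m and angle between cassette_long's own z axis and vertical below 0.17 rad and linear speed of cassette_long below 0.02 m/s and value of joint feed_square below 0.01 m); the robot touches nothing.
It fails at once if the other reader's slide is pushed more than 15 mm (value of joint feed_square above 0.015 m).
It also fails if it takes over 32 s, if anything falls off the work surface, if the arm or the gripper's body presses on something with over 40 N, if the wrist force passes 120 N, or if a joint passes its speed limit or range.

## Working session

There is one attempt and no reset: what is moved stays moved. The work goes in short steps, Python scripts to look and compute and a tool call to move; the robot and the scene stay as the last step left them, time stands still between calls to the robot, and variables do not carry over. Pictures are saved under pics/ and viewed, and the job is handed in when it is done.

Besides the shell and the picture viewer there is one more tool, called after "Request:" as name(argument=value, ...), one argument or row to a line, values as JSON. apply_moves: Moves the arm, as the interface text tells. Its arguments: {"type":"object","properties":{"motion":{"type":"array","items":{"type":"number","minimum":-1,"maximum":1}},"squeeze":{"type":"number"}},"required":["motion"]}

```bash
mkdir -p pics; ls; cat > h.py <<'E'
import numpy as np, cv2
from rig import env
from scipy.spatial.transform import Rotation as R
def proj(p,P):
    return cv2.projectPoints(np.array(P,float).reshape(-1,3),p['rvec'],p['tvec'],np.array([[p['fx'],0,p['cx']],[0,p['fy'],p['cy']],[0,0,1.]]),np.array(p['D']))[0].reshape(-1,2)
def unproj(p,px,z):
    K=np.array([[p['fx'],0,p['cx']],[0,p['fy'],p['cy']],[0,0,1.]])
    u=cv2.undistortPoints(np.array(px,float).reshape(-1,1,2),K,np.array(p['D'])).reshape(-1,2)
    Rm=cv2.Rodrigues(np.array(p['rvec'],float))[0];t=np.array(p['tvec'],float).ravel()
    o=-Rm.T@t; d=np.c_[u,np.ones(len(u))]@Rm
    return o+d*((z-o[2])/d[:,2])[:,None]
E
python3 - <<'E'
from h import *
for n in ['top','scene']:
    p=env.capture(n); cv2.imwrite(f'pics/{n}0.png',cv2.resize(p['color'][:,:,::-1],(800,600),interpolation=cv2.INTER_CUBIC))
    for t in ['reader_long','feed_long','cassette_long','feed_square']:
        print(n,t,[(np.round(d['centre'],3),round(d['confidence'],2)) for d in env.place_of(p,t)[:3]])
print(env.read_state())
E
```

```text
pics
top reader_long [(array([ 0.6  , -0.179,  0.003]), 0.55)]Traceback (most recent call last):
  File "<stdin>", line 5, in <module>
ValueError: it knows: cassette_long, reader_long
```

```bash
python3 - <<'E'
from h import *
import pickle
for n in ['top','scene']:
    p=env.capture(n); pickle.dump(p,open(n+'.pkl','wb'));cv2.imwrite(f'pics/{n}1.png',cv2.resize(p['color'][:,:,::-1],(800,600),interpolation=cv2.INTER_CUBIC))
    for t in ['reader_long','cassette_long']:
        print(n,t,[(np.round(d['centre'],3),round(d['confidence'],2)) for d in env.place_of(p,t)[:5]])
print(env.read_state())
E
```

```text
top reader_long [(array([ 0.599, -0.177,  0.002]), 0.57)]
top cassette_long [(array([ 0.588, -0.184,  0.018]), 0.91), (array([ 0.44 , -0.318,  0.002]), 0.85), (array([ 0.432, -0.043,  0.002]), 0.85), (array([ 0.575, -0.039, -0.   ]), 0.81), (array([ 0.683, -0.022,  0.003]), 0.77)]
scene reader_long [(array([ 0.6  , -0.175,  0.   ]), 0.8), (array([ 0.592, -0.181,  0.018]), 0.39)]
scene cassette_long [(array([ 0.44 , -0.318, -0.004]), 0.77), (array([ 0.684, -0.022, -0.004]), 0.69), (array([ 0.592, -0.178,  0.018]), 0.64), (array([ 0.576, -0.041,  0.002]), 0.54), (array([ 0.431, -0.046, -0.003]), 0.49)]
{'time_s': 0.4, 'joint_pos': array([-1.32210265,  0.47714317,  0.02239675,  1.55556243, -0.01150576,
        1.10930234, -0.08311551]), 'dq': array([ 0.00022664, -0.00161276, -0.00118934, -0.0017847 ,  0.00096508,
       -0.00069713,  0.00076895]), 'joint_torque': array([-1.44374550e-03, -5.82062960e+01,  1.53097898e+00, -2.72536182e+01,
       -5.44033223e-02,  1.21318418e-02,  6.60322280e-05]), 'tcp_pos': array([0.23573055, 0.63241834, 0.24149906]), 'orientation': array([ 1.77470763e-01,  9.84126063e-01, -1.41926406e-04, -2.14662827e-05]), 'wrist_force': array([ 0.46138594, -0.03891668,  0.54954585]), 'moment': array([-0.00430932,  0.02749771,  0.01744604]), 'gripper_width': 0.9981192010060864}
```

View pics/top1.png

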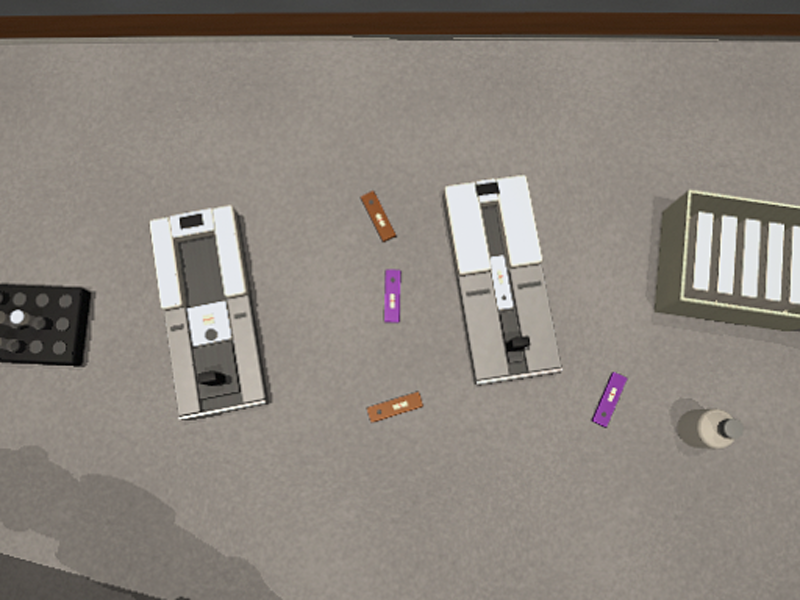

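View pics/scene1.png

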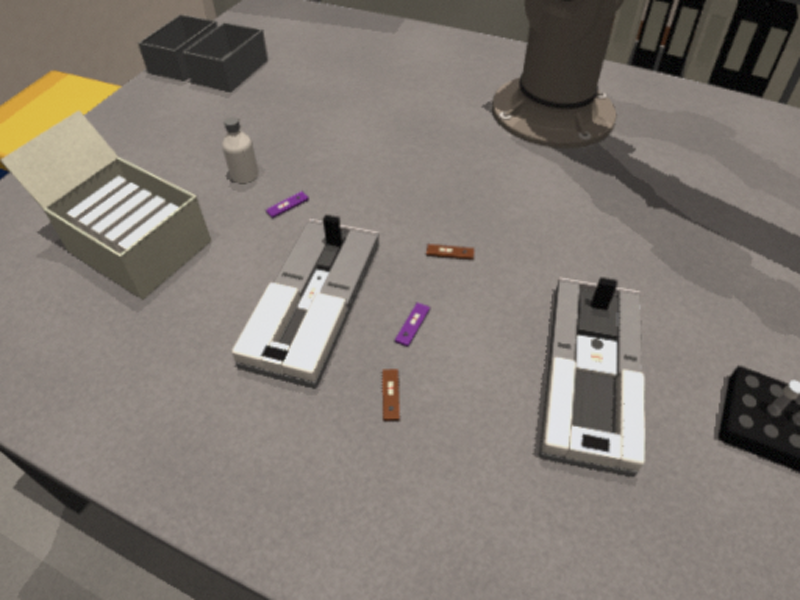

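The top view shows the long reader on the right, with its bay's far end at about (487,180) and its tab at about (516,342). The square reader is on the left, with its tab at (212,378). The orange and purple pieces are decoys. Next I'll zoom in to fit the pose.

```bash
python3 - <<'E'
import pickle,cv2
p=pickle.load(open('top.pkl','rb'));c=p['color'][105:250,275:370,::-1]
cv2.imwrite('pics/z.png',cv2.resize(c,None,fx=4,fy=4,interpolation=cv2.INTER_CUBIC))
E
```

```text
(no output)
```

View pics/z.png

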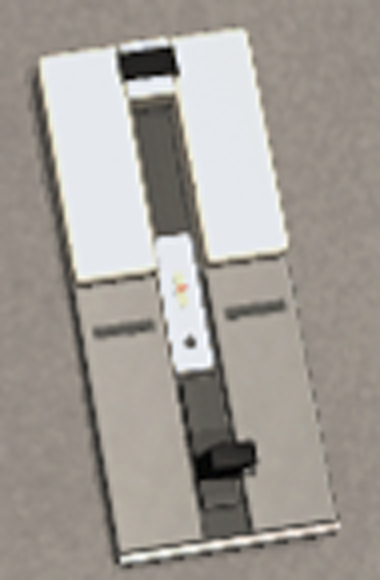

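```bash
python3 - <<'E'
from h import *
import pickle
from scipy.optimize import least_squares
p=pickle.load(open('top.pkl','rb'))
px=np.array([(40,60),(247,30),(288,246),(78,282)],float)/4+[275,105]-.4
loc=np.array([(125,55,40),(125,-55,40),(5,-55,40),(5,55,40)])/1000
W=lambda s,l:np.asarray(l)@np.array([[np.cos(s[2]),np.sin(s[2]),0],[-np.sin(s[2]),np.cos(s[2]),0],[0,0,1]])+[s[0],s[1],0]
r=least_squares(lambda s:(proj(p,W(s,loc))-px).ravel(),[.6,-.178,.1])
s=r.x;print(s,np.degrees(s[2]),r.fun.round(2))
chk=np.array([(-135,55,28),(-135,55,16),(-135,-55,28),(-95,0,78),(-95,11,26),(-45,0,23),(26,0,23)])/1000
print(((proj(p,W(s,chk))+.4-[275,105])*4).round())
print('cass',W(s,[[-.009,0,.016]]))
np.save('s.npy',s)
q=pickle.load(open('scene.pkl','rb'))
im=cv2.resize(q['color'][:,:,::-1],None,fx=1.5625,fy=1.5625).copy()
for a in np.r_[loc,chk]:
    u=proj(q,W(s,[a]))[0]*1.5625;cv2.circle(im,tuple(int(v) for v in u),2,(0,0,255),-1)
cv2.imwrite('pics/chk.png',im[150:420,200:420].repeat(2,0).repeat(2,1))
# plan
t=W(s,[[-.095,0,.05],[-.035,0,.05]]);print('tab',t)
E
```

```text
[ 0.59952857 -0.18254753  0.14784808] 8.471071092212815 [-0.98 -0.85  0.23 -1.12  1.23  1.29 -0.48  0.56]
[[122. 566.]
 [120. 567.]
 [342. 531.]
 [235. 456.]
 [195. 472.]
 [198. 371.]
 [173. 235.]]
cass [[ 0.59062676 -0.18387332  0.016     ]]
tab [[ 0.50556499 -0.19654198  0.05      ]
 [ 0.56491041 -0.18770338  0.05      ]]
```

View pics/chk.png

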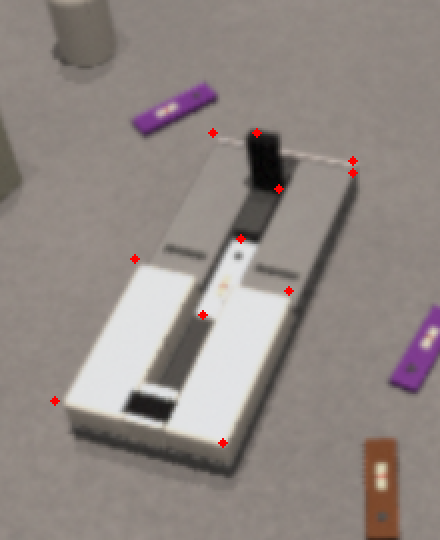

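```bash
python3 - <<'E'
import pickle,cv2
p=pickle.load(open('scene.pkl','rb'));c=p['color'][130:250,145:250,::-1]
cv2.imwrite('pics/z2.png',cv2.resize(c,None,fx=5,fy=5,interpolation=cv2.INTER_CUBIC))
E
```

```text
(no output)
```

View pics/z2.png

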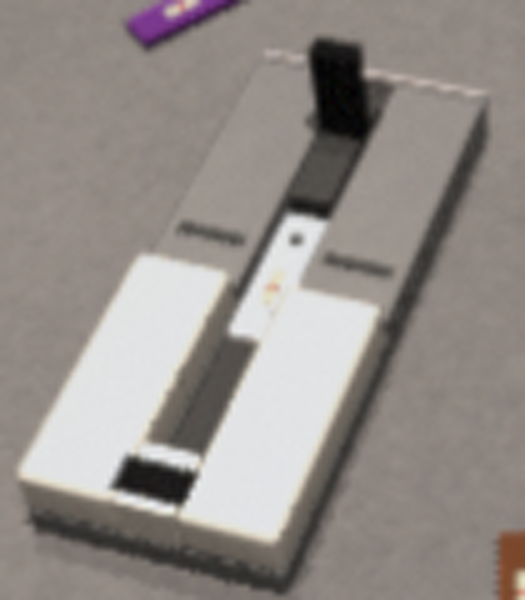

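```bash
python3 - <<'E'
from h import *
import pickle
from scipy.optimize import least_squares
p=pickle.load(open('top.pkl','rb'));q=pickle.load(open('scene.pkl','rb'))
loc=np.array([(125,55,40),(125,-55,40),(5,-55,40),(5,55,40),(-135,55,28),(-135,-55,28)])/1000
px=np.array([(40,60),(247,30),(288,246),(78,282),(120,555),(338,526)],float)/4+[275,105]-.4
qx=np.array([(278,543),(20,478),(138,255),(382,305),(488,95),(265,53)],float)/5+[145,130]-.4
W=lambda s,l:np.asarray(l)@np.array([[np.cos(s[2]),np.sin(s[2]),0],[-np.sin(s[2]),np.cos(s[2]),0],[0,0,1]])+[s[0],s[1],0]
for use in ('p','q','pq'):
    f=lambda s:np.r_[(proj(p,W(s,loc))-px).ravel()*('p' in use),(proj(q,W(s,loc))-qx).ravel()*('q' in use)]
    r=least_squares(f,[.6,-.178,.1],loss='soft_l1');s=r.x;print(use,s.round(4),np.degrees(s[2]));print(r.fun.reshape(-1,2).round(1).tolist())
np.save('s.npy',s)
print('tab home/end',W(s,[[-.095,0,.05],[-.035,0,.05]]))
for z,u in ((.078,(336,45)),):
    print('tabtop scene',unproj(q,[np.array(u)/5+[145,130]-.4],z), 'top', unproj(p,[np.array((240,456))/4+[275,105]-.4],z))
E
```

```text
p [ 0.6011 -0.182   0.1433] 8.210951794584926
[[-1.0, -1.7], [0.2, -1.8], [1.0, 0.7], [-0.8, -0.3], [-0.0, 1.8], [0.4, 0.5], [-0.0, 0.0], [-0.0, -0.0], [-0.0, -0.0], [-0.0, -0.0], [-0.0, -0.0], [-0.0, -0.0]]
q [ 0.6013 -0.1787  0.1486] 8.514215239279215
[[-0.0, -0.0], [-0.0, -0.0], [-0.0, 0.0], [-0.0, -0.0], [-0.0, 0.0], [-0.0, 0.0], [0.4, 0.8], [-1.6, 0.3], [0.0, -0.8], [0.8, -0.0], [0.0, -0.3], [-0.2, -0.5]]
pq [ 0.6009 -0.1804  0.1477] 8.461560789359421
[[-2.0, -1.5], [-0.8, -1.8], [0.1, 0.6], [-1.6, -0.1], [-0.5, 2.0], [-0.1, 0.4], [-0.4, 0.3], [-2.3, -0.2], [-0.6, -1.2], [0.1, -0.4], [-0.5, -0.6], [-0.7, -0.8]]
tab home/end [[ 0.50693144 -0.19438957  0.05      ]
 [ 0.56627833 -0.18556081  0.05      ]]
tabtop scene [[ 0.50479839 -0.19342224  0.078     ]] top [[ 0.50542866 -0.19892342  0.078     ]]
```

```bash
cat > go.py <<'E'
from h import *
import sys
# args: world x y z, tool-x yaw deg (tool down)
def go(x,y,z,yaw):
    st=env.read_state(); A=R.from_quat(st['orientation']);d=A.inv().apply(np.array([x,y,z])-st['tcp_pos'])/.6
    c,s_=np.cos(np.radians(yaw)),np.sin(np.radians(yaw))
    B=R.from_matrix(np.array([[c,s_,0],[s_,-c,0],[0,0,-1.]]))
    rv=(A.inv()*B).as_rotvec()/(np.pi/2)
    print(np.r_[d,rv].round(4).tolist(),st['time_s'],st['tcp_pos'].round(4),st['wrist_force'].round(1))
def rd(x,y,z):
    s=np.load('s.npy');c,n=np.cos(s[2]),np.sin(s[2]);return s[0]+c*x-n*y,s[1]+n*x+c*y,z
E
python3 -c "
from go import *
go(.52,.25,.25,188.5)"
```

```text
[-0.6666, -0.4317, -0.014, -0.0002, -0.0, -0.3216] 0.4 [0.2357 0.6324 0.2415] [ 0.5 -0.   0.5]
```

Request:
apply_moves(
  motion=[-0.667,-0.432,-0.014,0,0,-0.32,1,-0.667,-0.432,-0.014,0,0,-0.32,1,-0.667,-0.432,-0.014,0,0,-0.32,1,-0.667,-0.432,-0.014,0,0,-0.32,1,-0.667,-0.432,-0.014,0,0,-0.32,1,-0.667,-0.432,-0.014,0,0,-0.32,1,-0.667,-0.432,-0.014,0,0,-0.32,1,-0.667,-0.432,-0.014,0,0,-0.32,1],
)

```text
time_s: 1.4
tcp_pos: [0.5221, 0.2464, 0.2504]
orientation: [-0.071, 0.997, -0.0, 0.0]
wrist_force: [-0.6, 0.6, 0.4]
gripper_width: 0.129
```

```bash
python3 -c "
from go import *
go(*rd(-.140,0,.18),188.5)"
```

```text
[0.2043, -0.7239, 0.1177, -0.0006, 0.0005, -0.0038] 1.4 [0.5221 0.2464 0.2504] [-0.6  0.6  0.4]
```

Request:
apply_moves(
  motion=[0.204,-0.724,0.118,0,0,0,1,0.204,-0.724,0.118,0,0,0,1,0.204,-0.724,0.118,0,0,0,1,0.204,-0.724,0.118,0,0,0,1,0.204,-0.724,0.118,0,0,0,1,0.204,-0.724,0.118,0,0,0,1,0.204,-0.724,0.118,0,0,0,1,0.204,-0.724,0.118,0,0,0,1],
)

```text
time_s: 2.4
tcp_pos: [0.4611, -0.2051, 0.1797]
orientation: [-0.068, 0.998, -0.001, 0.0]
wrist_force: [0.3, 0.4, 0.6]
gripper_width: 0.002
```

```bash
python3 - <<'E'
from go import *
go(*rd(-.140,0,.076),188.5)
p=env.capture('wrist'); cv2.imwrite('pics/w1.png',cv2.resize(p['color'][:,:,::-1],(800,600)))
p=env.capture('scene'); cv2.imwrite('pics/s2.png',cv2.resize(p['color'][100:300,100:367,::-1],(800,600)))
E
```

```text
[-0.003, 0.0068, 0.1728, -0.0013, 0.0002, -0.0074] 2.4 [ 0.4611 -0.2051  0.1797] [0.3 0.4 0.6]
```

View pics/w1.png

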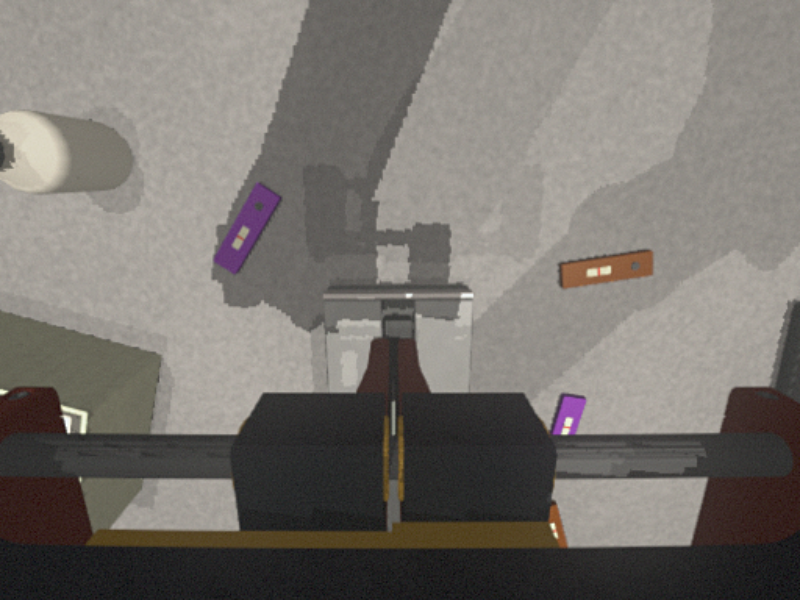

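View pics/s2.png

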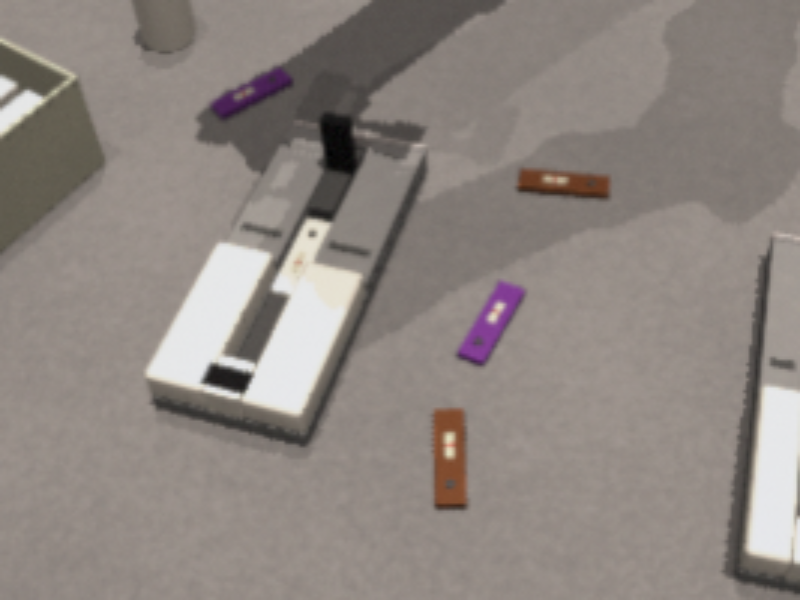

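The wrist view shows the closed fingers lined up with the channel, both at about x=397, and the hand is behind the tab. The scene view shows the slide still at home, so I'll go down.

Request:
apply_moves(
  motion=[-0.003,0.005,0.05,0,0,-0.007,1,-0.003,0.005,0.1,0,0,-0.007,1,-0.003,0.005,0.14,0,0,-0.007,1,-0.003,0.005,0.173,0,0,-0.007,1,-0.003,0.005,0.173,0,0,-0.007,1,-0.003,0.005,0.173,0,0,-0.007,1,-0.003,0.005,0.173,0,0,-0.007,1,-0.003,0.005,0.173,0,0,-0.007,1],
)

```text
time_s: 3.5
tcp_pos: [0.4635, -0.2009, 0.0766]
orientation: [-0.074, 0.997, -0.001, 0.001]
wrist_force: [0.2, 0.2, -0.1]
gripper_width: 0.008
```

```bash
python3 - <<'E'
from go import *
go(*rd(-.054,0,.076),188.5)
p=env.capture('wrist'); cv2.imwrite('pics/w3.png',cv2.resize(p['color'][:,:,::-1],(800,600)))
p=env.capture('scene'); cv2.imwrite('pics/s3.png',cv2.resize(p['color'][100:300,100:367,::-1],(800,600)))
E
```

```text
[-0.1416, -0.0, 0.0012, -0.0014, 0.0009, -0.0002] 3.5 [ 0.4635 -0.2009  0.0766] [ 0.2  0.2 -0.1]
```

View pics/s3.png

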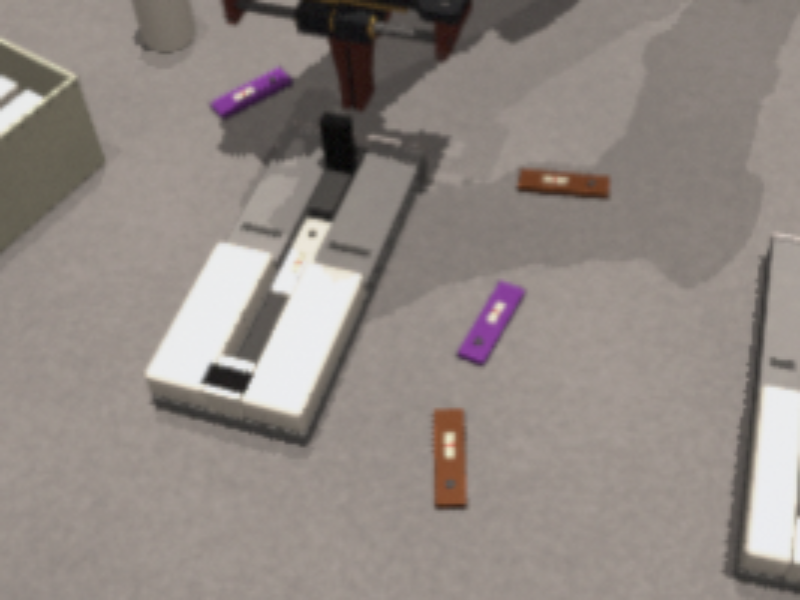

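The fingertips sit just behind the tab, at about (357,100) against the tab at (338,140), and nothing is touching. Now a steady push.

Request:
apply_moves(
  motion=[-0.018,0,0.006,0,0,0,1,-0.036,0,0.006,0,0,0,1,-0.054,0,0.006,0,0,0,1,-0.072,0,0.006,0,0,0,1,-0.09,0,0.006,0,0,0,1,-0.108,0,0.006,0,0,0,1,-0.126,0,0.006,0,0,0,1,-0.141,0,0.006,0,0,0,1],
)

```text
time_s: 4.6
tcp_pos: [0.545, -0.1888, 0.0724]
orientation: [-0.073, 0.997, -0.001, -0.002]
wrist_force: [-8.6, -1.7, 6.9]
gripper_width: 0.005
```

```bash
python3 - <<'E'
from go import *
go(*rd(-.048,0,.073),188.5)
p=env.capture('top'); cv2.imwrite('pics/t4.png',cv2.resize(p['color'][90:260,250:400,::-1],None,fx=4,fy=3.5))
p=env.capture('scene'); cv2.imwrite('pics/s4.png',cv2.resize(p['color'][100:300,100:367,::-1],(800,600)))
E
```

```text
[-0.0143, 0.0002, -0.0011, -0.0005, -0.0026, -0.0009] 4.6 [ 0.545  -0.1888  0.0724] [-8.6 -1.7  6.9]
```

View pics/s4.png

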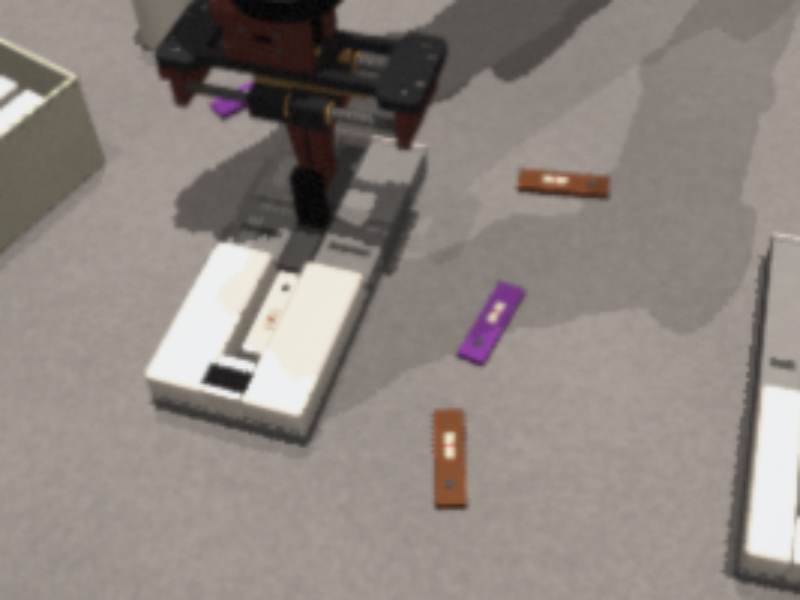

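View pics/t4.png

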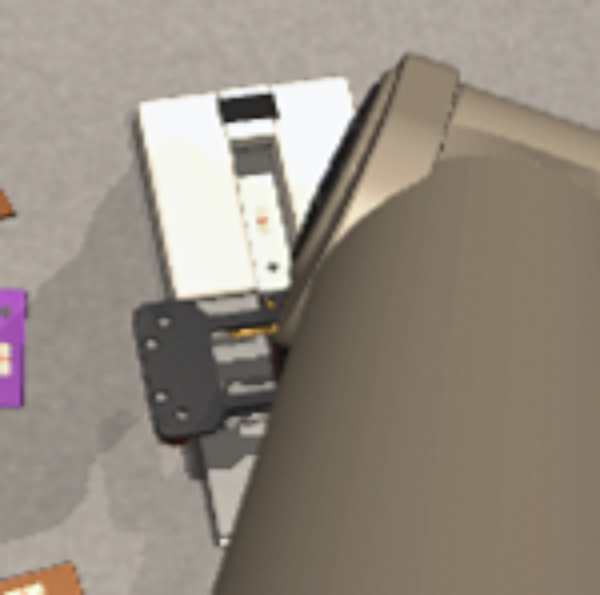

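The cassette is nearly all in the bay and the force is about 8.6 N. By estimate the slide has travelled about 54 mm, so I'll push a little further to the stop.

Request:
apply_moves(
  motion=[-0.003,0,0,0,0,0,1,-0.006,0,0,0,0,0,1,-0.009,0,0,0,0,0,1,-0.012,0,0,0,0,0,1,-0.014,0,0,0,0,0,1,-0.014,0,0,0,0,0,1,-0.014,0,0,0,0,0,1,-0.014,0,0,0,0,0,1],
)

```text
time_s: 5.7
tcp_pos: [0.549, -0.1884, 0.0716]
orientation: [-0.073, 0.997, 0.0, -0.006]
wrist_force: [-15.2, -1.0, 11.8]
gripper_width: 0.008
```

```bash
python3 - <<'E'
from go import *
import pickle
go(*rd(-.046,0,.073),188.5)
p=env.capture('scene'); pickle.dump(p,open('s5.pkl','wb'));cv2.imwrite('pics/s5.png',cv2.resize(p['color'][130:250,145:250,::-1],None,fx=5,fy=5,interpolation=cv2.INTER_CUBIC))
print(env.read_state()['wrist_force'])
for z,x in ((.078,-.035),(.023,.010),(.023,.080)):
    print(x,((proj(p,[rd(x,0,z)])+.4-[145,130])*5).round())
E
```

```text
[-0.0108, 0.0005, -0.0025, 0.0008, -0.0081, -0.0018] 5.7 [ 0.549  -0.1884  0.0716] [-15.2  -1.   11.8]
[-14.48753564  -1.46970587  12.68586464]
-0.035 [[281. 144.]]
0.01 [[258. 311.]]
0.08 [[193. 442.]]
```

View pics/s5.png

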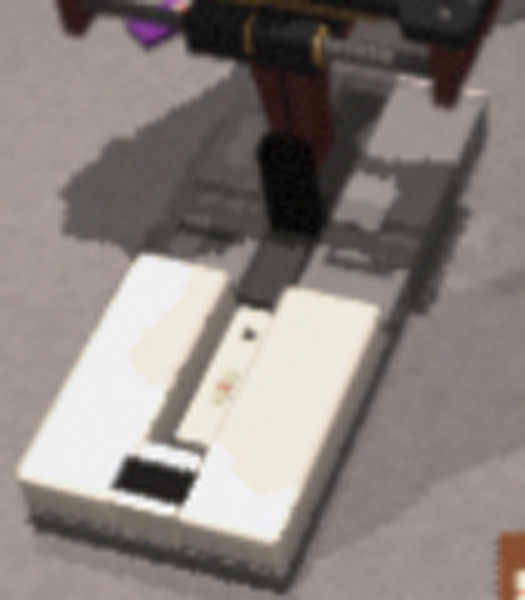

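The image matches a full stroke: cassette ends at about (255,312) and (190,440), against (258,311) and (193,442) predicted. The force rising to 15 N also says it's at the stop. Now I'll release it with a fast lift.

Request:
apply_moves(
  motion=[0,0,-0.104,0,0,0,1,0,0,-0.208,0,0,0,1,0,0,-0.25,0,0,0,1,0,0,-0.25,0,0,0,1,0,0,-0.25,0,0,0,1,0,0,-0.25,0,0,0,1,0,0,-0.25,0,0,0,1,0,0,-0.25,0,0,0,1],
)

```text
time_s: 6.75
tcp_pos: [0.5508, -0.1883, 0.221]
orientation: [-0.073, 0.997, 0.0, -0.007]
wrist_force: [0.1, 1.0, 0.3]
gripper_width: 0.006
```

```bash
python3 - <<'E'
from go import *
st=env.read_state();print(st['wrist_force'],st['tcp_pos'])
p=env.capture('scene'); cv2.imwrite('pics/s6.png',cv2.resize(p['color'][100:300,100:367,::-1],(800,600),interpolation=cv2.INTER_CUBIC))
p=env.capture('scene'); print([(np.round(d['centre'],3),round(d['confidence'],2)) for d in env.place_of(p,'cassette_long')[:6]], rd(.045,0,.016))
E
```

```text
[0.11621513 1.03611295 0.28179286] [ 0.55076164 -0.18825467  0.2210333 ]
[(array([ 0.686, -0.026, -0.004]), 0.88), (array([ 0.572, -0.039, -0.002]), 0.73), (array([ 0.646, -0.174,  0.019]), 0.65), (array([ 0.44 , -0.322, -0.006]), 0.64), (array([ 0.43 , -0.047,  0.   ]), 0.59)] (np.float64(0.645407516762492), np.float64(-0.1737891453577558), 0.016)
```

View pics/s6.png

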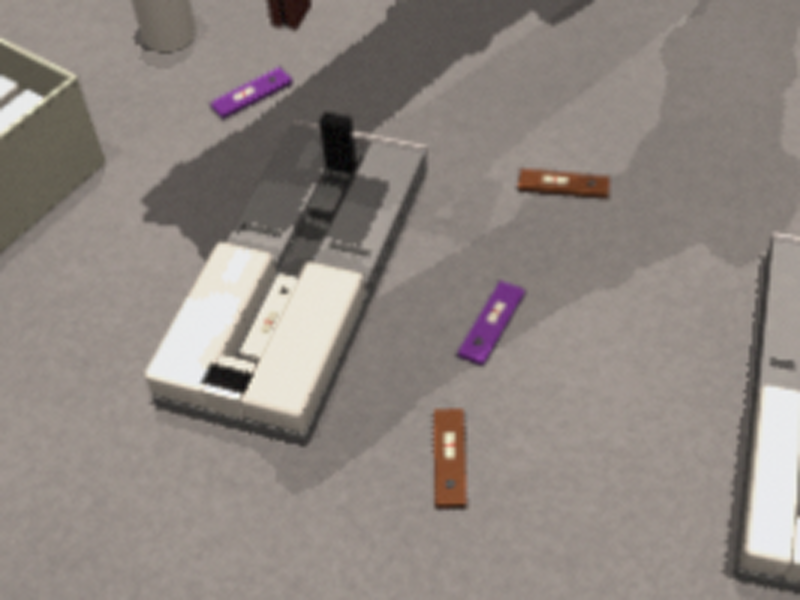

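The tab is back home at (338,140) and the cassette is in the bay at about reader x = +45 mm. The arm is clear, with no contact force.

```bash
python3 -c "
from rig import env
print(env.finish_job())"
```

```text
the job is handed in; nothing more can be done
None
```

I pushed the tab of the long-cassette reader's slide to its stop with closed fingers. I then let go with a fast straight lift, and the slide returned home by spring. I handed the job in at about 7 s.

**Last checks:**
- **Slide:** the tab is back at its starting place in the picture. I did not measure its return speed.
- **Cassette:** it lies in the bay at (0.646, -0.174), about 45 mm along the reader. I expected (0.645, -0.174).
- **Arm:** it stands clear with almost no force on the wrist. The highest wrist reading at the end of a move was about 19 N, against the 120 N limit.
- **Other reader:** I never went near its slide, but its tab was outside the last picture, so I did not check it again.

**Disagreements:**
- **Reader position:** the top and scene cameras differed by about 3 mm, so I used a joint fit.
- **Full stroke:** the tool's position at the stop suggested 58 to 59 mm of travel rather than the full 60. The rise in force and the picture both pointed to a full stroke.

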